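Close the key compartment of a beech desk cabinet with its hook-in cover

TASK

Close the key compartment in the top of the small beech cabinet with its beech cover, the one with the blue handle: tilt the cover, hook one edge under the cabinet's dark steel lip, then rotate the other edge down so that the cover lies flat on the floor of the well, and let go. Leave the white lid with the black handle where it is.

Things in the scene. Friction and masses are not known exactly. Their poses are not given: they have to be found in the camera images.
- cover_grip (a point): Loose beech cover, 0.14 to 0.24 kg, flat on the table: plate 120 (x) by 130 (y) by 12 mm; in its middle a blue upright bar handle 60 long (x), 14 thick (y), 40 mm tall, to pinch from above across y. Point: in the handle on the plate's centre, 40 mm above the plate's underside, 12 below the handle's top. z up. Same both ways round: either 130 mm edge may go under the lip.
- well (a point): Centre of the floor of the well in the top of the fixed beech cabinet, 120 mm above the table. z up, +x to the door side, -x to the lip. Well inside: 140 mm (x) by 160 mm (y); rim 20 mm high at +x and both y sides. Key opening in the floor: x -5 to +45, y -50 to +50 mm. Cover in place: its grip point 40 mm above this point, at most 10 mm off in x, 15 in y.
- lip_edge (a point): Middle of the lower free edge of the lip, 35 mm from the well's centre towards its -x, 30 mm above the well's floor. Same axes as the well. The lip is a dark steel plate 8 mm thick across the whole width; it reaches back 35 mm to the well's back wall. The cover cannot drop in flat: it enters tilted about 16 degrees, low edge first under the lip.
- boxlid_grip (a point): Bystander, not for the cabinet: loose white plastic lid 150 (x) by 100 (y) by 12 mm, flat on the table, with a black upright bar handle of the same size as the cover's. Point: in its handle, 40 mm above the table.
Mind the look-alikes: they are no part of the job. There is more than one size of the part that bears cover_grip; the job needs the smallest.

How it is judged:
At the end, for the whole second after the job is handed in: The cover lies flat (tilt under 0.06 rad) on the floor of the well with one edge under the lip: its grip point within 16 mm of the well's centre along the well's x, within 22 mm along y, 34 to 46 mm above the well's floor, the plate square with the well to 0.3 rad, and it is at rest (x of cover_grip in the frame of well between -0.016 and 0.016 m and y of cover_grip in the frame of well between -0.022 and 0.022 m and z of cover_grip in the frame of well between 0.034 and 0.046 m and angle between cover_grip's own z axis and vertical below 0.06 rad and angle between the x axis of cover_grip and the x axis of well, either way round below 0.3 rad and linear speed of cover below 0.02 m/s); the robot touches nothing.
It fails at once if the white lid is moved by more than 30 mm (distance of boxlid_grip from where it was at the start of the episode above 0.03 m).
It also fails if it takes over 42 s, if anything falls off the work surface, if the arm or the gripper's body presses on something with over 40 N, if the wrist force passes 120 N, or if a joint passes its speed limit or range.

ROBOT

A 6-joint arm with a two-finger parallel gripper is mounted at the origin on the work surface. World frame = base frame: x ahead of the robot, y to its left, z up, the work surface at z = 0. Lengths are in m, angles in rad, forces in N, time in s.
With the tool pointing down it reaches from about 0.35 to 0.975 m from the base axis. Payload 4.9 kg.
Tool frame: the origin (TCP) lies on the centre line of the jaws, within the pads' length; the fingertips stand 14 mm ahead of it and the grasp point (between the pads) lies 5 mm behind it; x points along the fingers, z is the direction in which the jaws open and shut, and the axes are right-handed (so a half turn about x gives the same grasp; the last joint's range is limited). The gripper opens to 85 mm and grips with 20 to 120 N. Pads are 22 mm wide; open, the fingers measure 114 mm over their backs; the gripper's body (76 mm by 85 mm) begins 54 mm behind the grasp point. The pads swing forward as they close: fully open they stand 13 mm farther back than shut.
Start: joints at [1.125, 0.053, 1.613, -0, 1.476, -0.119], TCP at [0.201, 0.592, 0.245] pointing down, gripper open.
Joint ranges: [-3.01, 3.01], [-1.01, 2.22], [0.06, 2.58], [-1.02, 4.17], [0.09, 2.62], [-3.14, 3.14]. Speed limits (rad/s): [2.57, 2.57, 3.14, 3.14, 3.14, 3.14].

INTERFACE

Orientations are given as a rotation vector (axis times angle).
In Python, from station import ctrl gives the robot as it stands.
- The arm moves only by the tool move_arm, never from a script. Its argument "increments" is a list that holds one entry, the list of rows, each a list of 4 numbers: the shift along the tool's x, y, z in units of 25 cm (1.0 is 25 cm), then the turn about the tool's x in units of 90 degrees (1.0 is 90 degrees). A call has 1 to 20 rows; each row shifts and turns the commanded pose from where the row before left it, along the tool's axes as they then stand; what a row does not reach is not made up. A row lasts 1/12 s, in which the tool goes at most 41.7 mm and 7.16 degrees, less where a joint would pass 70% of its speed; a pose out of reach is approached as far as the arm can. A call with a number of a shift or a turn outside -1 to 1 is refused whole. A call with a gripper value outside its range is refused whole. "gripper" is the closure, from 0 (fully open) to 1 (shut), set as the call begins (left out, the last holds). The fingers move at their own pace and stop on an object; "squeeze" is the grip in N (left out, the last holds). Time passes only in rows, so rows that do not move let the fingers close. It gives the time, the measured TCP pose, the force and the opening at its end, in the units of the state.
- ctrl.get_obs(): the state, without advancing time (a new reading comes with each control period).
- ctrl.get_image(name): name is "scene" or "side" or "wrist"; returns a dict with "pixels" (420x560x3 uint8, red, green, blue), "depth" (420x560 float32, m along the optical axis (not along the pixel's ray), 0 where there is no reading), "K" (3x3 intrinsics, pixels), "extrinsics" (4x4, takes a point from camera to world coordinates); the wrist camera has in their place "tool_from_camera" (4x4, takes a point from camera to tool coordinates, whose origin is the TCP and whose axes are the tool frame's). Camera axes: x right, y up, looking along -z (the intrinsics and any distortion apply to the point x, -y, -z); pixel columns grow to the right and rows downward; lengths in m; the calibration is good to about 2 mm. A picture is of the moment at which its call begins: read the wrist's pose just before it.
- ctrl.finish_job(): hands the job in, once; it reports no verdict.
Trained networks look in the newest picture that a camera, given by its name, has taken for a name from the list of things; names that differ only in an ending like _2 or _b are one class to them, and where a whole thing is asked for, a point or a joint stands for the part that bears it (a point fixed in the world has none). Each returns a list of dicts, best first, with "score" (0 to 1); they miss things now and then, are a little off and sometimes report something else, mostly with a low value. They report only what shows in the picture. A call takes as long as a camera call. They do not tell look-alikes from the thing itself.
- ctrl.trace(camera, target): "region" (420x560 bool, what is visible of it) and "pixel" ([row, column] in pixels, amid what is visible of it).
The state is a dict: "t": time; "q": joint angles; "dq": joint speeds; "effort": joint torques, N m; "tool_pos": TCP position; "tool_rot": TCP orientation; "contact_force": force on the tool from outside, world axes, zero at the start; "wrist_torque": the same for the moment, N m; "opening": finger opening in m.
Only numpy, scipy, OpenCV 4.12 (cv2) and the standard library are available. Lean on these libraries where they do the work, as an engineer would, in place of code of your own. Each camera call takes 0.05 s, during which the arm holds its last target. There are 200 camera calls.

## Working session

There is one attempt and no reset: what is moved stays moved. The work goes in short steps, Python scripts to look and compute and a tool call to move; the robot and the scene stay as the last step left them, time stands still between calls to the robot, and variables do not carry over. Pictures are saved under pics/ and viewed, about 8 in all and at most 12, crops included, and the job is handed in when it is done.

Besides the shell and the picture viewer there is one more tool, called after "Request:" in YAML: its name, and indented under it one key for each argument. move_arm: Moves the arm, as the interface text tells. Shifts and turns lie within -1 to 1; 1 stands for 25 cm of shift or 90 degrees of turn. Its arguments: {"type":"object","properties":{"increments":{"type":"array","items":{"type":"array","items":{"type":"array","items":{"type":"number","minimum":-1,"maximum":1}}}},"gripper":{"type":"number"},"squeeze":{"type":"number"}},"required":["increments"]}

```bash
mkdir -p pics
cat > h.py <<'E'
import numpy as np, cv2
from scipy.spatial.transform import Rotation as R
from station import ctrl
def cloud(name):
    o=ctrl.get_obs(); im=ctrl.get_image(name)
    d=im["depth"]; K=np.array(im["K"]); v,u=np.mgrid[0:420,0:560]
    X=np.stack([(u-K[0,2])/K[0,0]*d,-(v-K[1,2])/K[1,1]*d,-d],-1)
    if "extrinsics" in im: T=np.array(im["extrinsics"])
    else:
        W=np.eye(4);W[:3,:3]=R.from_rotvec(o["tool_rot"]).as_matrix();W[:3,3]=o["tool_pos"]
        T=W@np.array(im["tool_from_camera"])
    P=X@T[:3,:3].T+T[:3,3]; P[d==0]=np.nan
    return im["pixels"],P,im,T
def save(px,f): cv2.imwrite("pics/"+f,px[:,:,::-1])
E
python3 - <<'E'
from h import *
o=ctrl.get_obs();print(o["t"],o["tool_pos"],R.from_rotvec(o["tool_rot"]).as_matrix().round(3))
a=[]
for n in("scene","side"):
    px,P,im,T=cloud(n);a.append(px)
    for t in("cover_grip","well","lip_edge","boxlid_grip"):
        for r in ctrl.trace(n,t):
            m=r["region"];p=r["pixel"];Q=P[m];Q=Q[~np.isnan(Q[:,0])]
            print(n,t,round(r["score"],2),np.round(p),m.sum(),P[int(p[0]),int(p[1])].round(3),Q.min(0).round(3) if len(Q) else'',Q.max(0).round(3) if len(Q) else'')
    if im["depth"] is not None: print(n,T[:3,3])
    save(px,n+"0.png")
E
```

```text
0.0 [0.20036784 0.59138881 0.2440623 ] [[-0.001 -0.947  0.321]
 [-0.002  0.321  0.947]
 [-1.     0.    -0.002]]
scene cover_grip 0.93 [264. 396.] 3126 [0.33  0.151 0.026] [ 0.212  0.042 -0.008] [0.427 0.249 0.072]
scene cover_grip 0.64 [252. 291.] 1845 [ 0.493 -0.08   0.009] [ 0.41  -0.17  -0.007] [ 0.554 -0.02   0.056]
scene cover_grip 0.64 [184. 186.] 2206 [ 0.542 -0.486  0.007] [ 0.437 -0.608 -0.007] [ 0.654 -0.388  0.071]
scene well 0.81 [321. 337.] 8769 [0.598 0.174 0.084] [ 0.406  0.024 -0.007] [0.696 0.282 0.162]
scene lip_edge 0.66 [324. 341.] 8651 [0.6   0.185 0.087] [ 0.411  0.026 -0.007] [0.696 0.282 0.162]
scene boxlid_grip 0.9 [213. 250.] 1425 [ 0.48  -0.266  0.008] [ 0.385 -0.334 -0.007] [ 0.547 -0.214  0.058]
scene [1.08879759 0.49934904 1.12224987]
side cover_grip 0.68 [174. 226.] 2350 [0.318 0.117 0.016] [ 0.209  0.031 -0.   ] [0.422 0.241 0.07 ]
side cover_grip 0.66 [229. 294.] 1921 [ 0.479 -0.104  0.013] [ 0.42  -0.168 -0.002] [ 0.552 -0.014  0.055]
side cover_grip 0.66 [382. 353.] 6521 [ 0.536 -0.517  0.047] [ 0.433 -0.578 -0.004] [ 0.65  -0.393  0.07 ]
side well 0.9 [139. 321.] 4920 [0.574 0.09  0.138] [ 0.499  0.077 -0.004] [0.73  0.415 0.161]
side lip_edge 0.64 [136. 322.] 4907 [0.591 0.177 0.085] [ 0.499  0.077 -0.004] [0.702 0.277 0.161]
side boxlid_grip 0.82 [290. 301.] 2699 [ 0.472 -0.284  0.014] [ 0.389 -0.33  -0.004] [ 0.545 -0.209  0.054]
side [ 0.36590732 -0.87624304  0.8791484 ]
```

View pics/scene0.png

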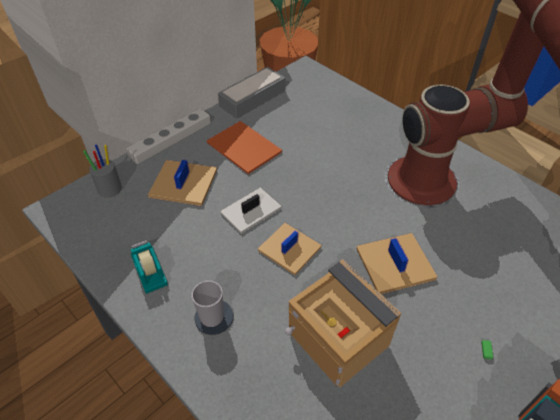

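View pics/side0.png

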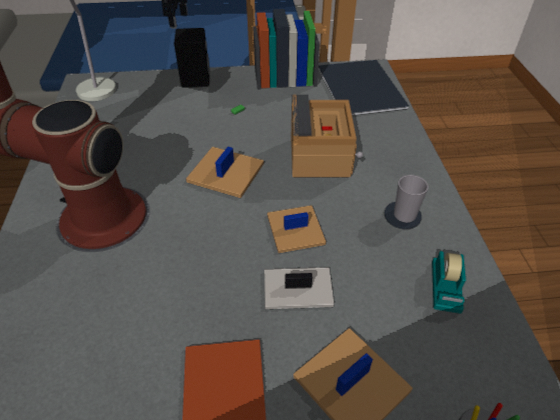

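The scene view shows three beech covers with blue handles, at about (264,396), (252,291) and (184,186). The one at (252,291) is the smallest and lies next to the white lid at (213,250). The cabinet is at about (321,337), with its dark lip on the robot's side. Next I'll measure the plate sizes and yaws, and the well frame.

Run:
```python
from h import *
def rect(Q):
    c,s,a=cv2.minAreaRect((Q[:,:2]*1000).astype(np.float32)); return np.round(c,1),np.round(s,1),round(a,1)
for n in("scene","side"):
    px,P,im,T=cloud(n); hsv=cv2.cvtColor(px,cv2.COLOR_RGB2HSV)
    z=P[...,2]; box=lambda x0,x1,y0,y1:(P[...,0]>x0)&(P[...,0]<x1)&(P[...,1]>y0)&(P[...,1]<y1)
    for nm,b in(("small",(.4,.57,-.19,-.005)),("robotside",(.2,.44,.03,.26)),("far",(.42,.67,-.62,-.37)),("lid",(.37,.56,-.35,-.2))):
        m=box(*b); pl=m&(abs(z-.012)<.005)
        pl=cv2.morphologyEx(pl.astype(np.uint8),cv2.MORPH_OPEN,np.ones((3,3)))>0
        hd=m&(z>.025); top=m&(z>.046)
        print(n,nm,"plate",*rect(P[pl]),np.median(z[pl]).round(4),"handle",*rect(P[hd]),"top",*rect(P[top]) if top.sum()>5 else '',np.nanmax(z[m]).round(3))
    m=box(.45,.75,.03,.33)
    dark=(hsv[...,2]<110)&(hsv[...,1]<80)
    lip=m&(z>.145)&(z<.17)
    rim=m&(abs(z-.14)<.005); fl=m&(abs(z-.12)<.005)
    for k,mm in(("lip",lip),("rim",rim),("floor",fl)):
        mm=cv2.morphologyEx(mm.astype(np.uint8),cv2.MORPH_OPEN,np.ones((2,2)))>0
        print(n,k,mm.sum(),*rect(P[mm]),np.median(z[mm]).round(4))
```

```text
scene small plate [487.2 -91. ] [122.1 130.7] 6.8 0.0109 handle [487.  -90.6] [62.7 16.8] 8.0 top [485.7 -91.3] [59.9 16.2] 7.2 0.056
scene robotside plate [318. 145.] [157.2 169.2] 62.7 0.0141 handle [318.1 143.2] [81.4 21.1] 61.7 top [318.3 143.9] [80.  20.7] 61.7 0.072
scene far plate [ 544.7 -499.2] [158.9 173.2] 33.0 0.0134 handle [ 543.1 -498.7] [84.6 21.9] 33.3 top [ 542.6 -498.3] [84.2 20.9] 36.1 0.073
scene lid plate [ 468.3 -269.1] [104.2 150.7] 86.6 0.0109 handle [ 469.6 -270.6] [62.5 22.2] 1.4 top [ 470.6 -270.2] [16.8 58.5] 86.7 0.055
scene lip 1635 [489.4 194.1] [181.1 137.8] 83.9 nan
scene rim 1041 [641.5 217.9] [120.4 239.8] 35.5 nan
scene floor 2322 [564.4 190.7] [173.8 229. ] 84.4 nan
side small plate [484.3 -95. ] [120.6 134.5] 7.5 0.0113 handle [484.5 -95.9] [61.  18.7] 8.8 top [485.3 -95.8] [59.4 18.7] 8.8 0.055
side robotside plate [315.6 140.1] [160.4 168.2] 61.6 0.0143 handle [315.1 139.1] [81.4 21.5] 60.2 top [315.1 139.3] [81.2 21.5] 60.1 0.071
side far plate [ 542.6 -502.2] [157.4 168.2] 33.9 0.0145 handle [ 541.8 -503. ] [78.5 19.7] 34.9 top [ 542.  -502.8] [77.9 19.7] 34.9 0.071
side lid plate [ 468.2 -273.4] [104.4 149.8] 85.5 0.0112 handle [ 467.6 -273.9] [17.8 59.5] 85.1 top [ 468.3 -273.9] [17.5 57. ] 84.2 0.055
side lip 729 [555.7 303.2] [431.3  46.5] 82.0 nan
side rim 572 [677.1 233.4] [425.8 140.4] 57.3 nan
side floor 845 [596.  172.3] [175.7 158.5] 81.2 nan
```

Run:
```python
from h import *
def comp(m,k=3):
    m=cv2.morphologyEx(m.astype(np.uint8),cv2.MORPH_OPEN,np.ones((k,k)))
    n,l,s,_=cv2.connectedComponentsWithStats(m); return l==1+np.argmax(s[1:,4])
for n in("scene","side"):
    px,P,im,T=cloud(n); z=P[...,2]; val=px.max(-1)
    m=(P[...,0]>.45)&(P[...,0]<.75)&(P[...,1]>.05)&(P[...,1]<.31)&~np.isnan(z)
    g={"lip":comp(m&(z>.148)&(z<.17)),"rim":comp(m&(abs(z-.14)<.006),2),"floor":comp(m&(abs(z-.12)<.006),2),"top":comp(m&(z>.134)&(z<.17))}
    for k,mm in g.items():
        Q=P[mm]; c,s,a=cv2.minAreaRect((Q[:,:2]*1000).astype(np.float32))
        print(n,k,mm.sum(),np.round(c,1),np.round(s,1),round(a,1),np.median(Q[:,2]).round(4))
    if n=="scene":
        v=px.copy(); 
        for k,c in(("lip",(255,0,255)),("rim",(0,255,0)),("floor",(0,255,255))): v[g[k]]=(v[g[k]]*.5+np.array(c)*.5).astype(np.uint8)
        save(cv2.resize(v[250:390,270:410],(700,700),interpolation=cv2.INTER_NEAREST),"cab.png")
```

```text
scene lip 1628 [533.3 187.8] [185.4  51.9] 84.7 0.157
scene rim 1081 [600.1 182.6] [183.6 149.6] 84.9 nan
scene floor 2263 [599.2 182.7] [163.6 116.9] 84.9 nan
scene top 2727 [591. 182.] [186.3 167.6] 84.5 0.1548
side lip 712 [531.1 183.7] [189.2  47.1] 84.7 0.1573
side rim 604 [650.3 255.9] [412.1 152.3] 68.2 nan
side floor 701 [609.3 177.9] [169.6  97.2] 83.3 nan
side top 1323 [590.  181.3] [195.7 164.6] 84.6 0.1548
```

View pics/cab.png

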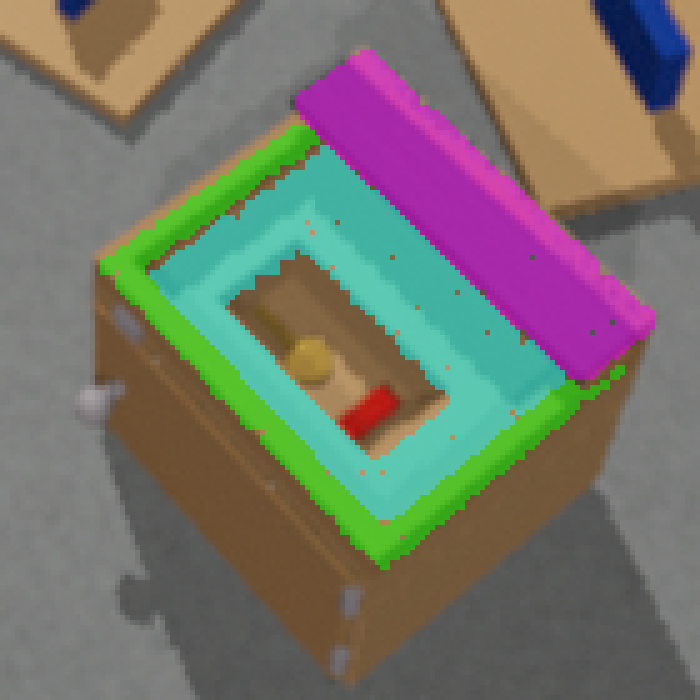

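The crop confirms the masks. The lip (magenta) is on the robot's side, the rim (green) is on the other three sides, and the floor (cyan) surrounds the key opening. This puts the well at about (0.591, 0.181) with a yaw of -5.3°. The small cover is at about (0.486, -0.093) with a yaw of +7.5°. I'm moving above the cover now.

Request:
move_arm:
  increments:
    - [[0,-0.098,-0.111,0],[0,-0.098,-0.111,0],[0,-0.098,-0.111,0],[0,-0.098,-0.111,0],[0,-0.098,-0.111,0],[0,-0.098,-0.111,0],[0,-0.098,-0.111,0],[0,-0.098,-0.111,0],[0,-0.098,-0.111,0],[0,-0.098,-0.111,0],[0,-0.098,-0.111,0],[0,-0.098,-0.111,0],[0,-0.098,-0.111,0],[0,-0.098,-0.111,0],[0,-0.098,-0.111,0],[0,-0.098,-0.111,0],[0,-0.098,-0.111,0],[0,-0.098,-0.111,0],[0,-0.098,-0.111,0],[0,-0.098,-0.111,0]]
  gripper: 0
  squeeze: 40

```text
t: 2.37
tool_pos: [0.4869, -0.093, 0.2456]
tool_rot: [-0.965, 1.346, 0.964]
contact_force: [0.2, -0.3, 0.9]
opening: 0.0853
```

Request:
move_arm:
  increments:
    - [[0,0,0,-0.073],[0,0,0,-0.073],[0,0,0,-0.073],[0,0,0,-0.073],[0,0,0,0],[0,0,0,0]]

```text
t: 2.87
tool_pos: [0.4865, -0.091, 0.2454]
tool_rot: [-1.304, 1.145, 1.303]
contact_force: [0.1, 0.6, 0.3]
opening: 0.0856
```

```bash
cat > look.py <<'E'
from h import *
import sys
o=ctrl.get_obs();M=R.from_rotvec(o["tool_rot"]).as_matrix()
print(o["t"],o["tool_pos"].round(4) if hasattr(o["tool_pos"],'round') else o["tool_pos"],"\n",M.round(3))
px,P,im,T=cloud("wrist"); z=P[...,2]
m=(P[...,0]>.41)&(P[...,0]<.56)&(P[...,1]>-.18)&(P[...,1]<-.005)
for k,mm in(("plate",m&(abs(z-.012)<.005)),("top",m&(z>.044)&(z<.06))):
    mm=cv2.morphologyEx(mm.astype(np.uint8),cv2.MORPH_OPEN,np.ones((3,3)))>0
    if mm.sum()<5: continue
    c,s,a=cv2.minAreaRect((P[mm][:,:2]*1000).astype(np.float32)); print(k,mm.sum(),np.round(c,1),np.round(s,1),round(a,1),np.median(z[mm]).round(4))
    d=np.array([c[0]/1000,c[1]/1000,o["tool_pos"][2]])-o["tool_pos"]; print(" tool delta",(M.T@d).round(4))
save(px,sys.argv[1])
E
python3 look.py w1.png
```

```text
2.8667 [ 0.4865 -0.091   0.2454] 
 [[ 0.    -0.992 -0.129]
 [-0.    -0.129  0.992]
 [-1.    -0.    -0.   ]]
plate 8642 [488.5 -95.5] [119.6 130.2] 7.1 0.0122
 tool delta [ 0.     -0.0013 -0.0046]
top 633 [487.6 -95.4] [58.8 14. ] 6.9 0.052
 tool delta [ 0.     -0.0006 -0.0044]
```

Request:
move_arm:
  increments:
    - [[0,0,-0.015,0],[0.09,0,0,0],[0.09,0,0,0],[0.09,0,0,0],[0.09,0,0,0],[0.09,0,0,0],[0.09,0,0,0],[0.09,0,0,0],[0.07,0,0,0],[0.05,0,0,0],[0.04,0,0,0],[0.03,0,0,0],[0.02,0,0,0],[0,0,0,0],[0,0,0,0]]

```text
t: 4.17
tool_pos: [0.4874, -0.0949, 0.0357]
tool_rot: [-1.306, 1.144, 1.305]
contact_force: [0.9, -0.3, -0.4]
opening: 0.085
```

Request:
move_arm:
  increments:
    - [[0,0,0,0],[0,0,0,0],[0,0,0,0],[0,0,0,0],[0,0,0,0],[0,0,0,0],[0,0,0,0],[0,0,0,0],[0,0,0,0],[0,0,0,0]]
  gripper: 1
  squeeze: 40

```text
t: 5.0
tool_pos: [0.4873, -0.0948, 0.0356]
tool_rot: [-1.306, 1.144, 1.305]
contact_force: [-0.0, 0.3, 3.2]
opening: 0.0133
```

Request:
move_arm:
  increments:
    - [[-0.05,0,0,0],[-0.1,0,0,0],[-0.1,0,0,0],[-0.1,0,0,0],[-0.1,0,0,0],[-0.1,0,0,0],[-0.1,0,0,0],[-0.1,0,0,0],[-0.1,0,0,0],[-0.1,0,0,0],[-0.05,0,0,0],[0,0,0,0]]

```text
t: 6.0
tool_pos: [0.4883, -0.0951, 0.2886]
tool_rot: [-1.31, 1.142, 1.301]
contact_force: [0.5, -0.4, 0.0]
opening: 0.0136
```

Request:
move_arm:
  increments:
    - [[0,-0.0485,0.0723,0],[0,-0.0485,0.0723,0],[0,-0.0485,0.0723,0],[0,-0.0485,0.0723,0],[0,-0.0485,0.0723,0],[0,-0.0485,0.0723,0],[0,-0.0485,0.0723,0],[0,-0.0485,0.0723,0],[0,-0.0485,0.0723,0],[0,-0.0485,0.0723,0],[0,-0.0485,0.0723,0],[0,-0.0485,0.0723,0],[0,-0.0485,0.0723,0],[0,-0.0485,0.0723,0],[0,0,0,0.047],[0,0,0,0.047],[0,0,0,0.047],[0,0,0,0],[0,0,0,0]]

```text
t: 7.58
tool_pos: [0.6213, 0.1784, 0.2827]
tool_rot: [-1.143, 1.253, 1.147]
contact_force: [-0.7, 0.1, -1.2]
opening: 0.0131
```

Run:
```python
from h import *
o=ctrl.get_obs();M=R.from_rotvec(o["tool_rot"]).as_matrix()
print(o["t"],o["tool_pos"],"\n",M.round(3))
c,s=np.cos(np.radians(-5.3)),np.sin(np.radians(-5.3))
p=np.array([o["tool_pos"][0]-.591,o["tool_pos"][1]-.181]); print("tcp in well",c*p[0]+s*p[1],-s*p[0]+c*p[1])
a=[]
for n in("scene","side"):
    px,P,im,T=cloud(n); z=P[...,2]; a.append(px)
    hsv=cv2.cvtColor(px,cv2.COLOR_RGB2HSV)
    m=(P[...,0]>.48)&(P[...,0]<.76)&(P[...,1]>.05)&(P[...,1]<.31)&(z>.2)&(z<.33)&(hsv[...,0]>8)&(hsv[...,0]<25)&(hsv[...,1]>60)
    m=cv2.morphologyEx(m.astype(np.uint8),cv2.MORPH_OPEN,np.ones((3,3)))>0
    Q=P[m]; cc,ss,aa=cv2.minAreaRect((Q[:,:2]*1000).astype(np.float32)); print(n,m.sum(),cc,ss,aa,np.percentile(Q[:,2],[5,50,95]).round(4))
    zt=np.median(Q[:,2]); q=Q[abs(Q[:,2]-zt)<.01]
    A=np.c_[q[:,:2],np.ones(len(q))]; print(" plane slope",np.linalg.lstsq(A,q[:,2],rcond=None)[0].round(3))
save(np.hstack([a[0][150:400,200:480],a[1][20:270,180:460]]),"held.png")
```

```text
7.5833 [0.62126328 0.17835424 0.28270242] 
 [[-0.004 -0.996  0.088]
 [-0.001  0.088  0.996]
 [-1.     0.004 -0.001]]
tcp in well 0.030378283552880147 0.00016099004938827316
scene 2507 (621.6138305664062, 180.827880859375) (131.94125366210938, 121.94551086425781) 85.35420227050781 [0.2537 0.258  0.261 ]
 plane slope [-0.015 -0.006  0.268]
side 1078 (618.3145751953125, 175.3935089111328) (132.25242614746094, 120.39463806152344) 84.33033752441406 [0.2509 0.2588 0.2609]
 plane slope [0.001 0.024 0.254]
```

View pics/held.png

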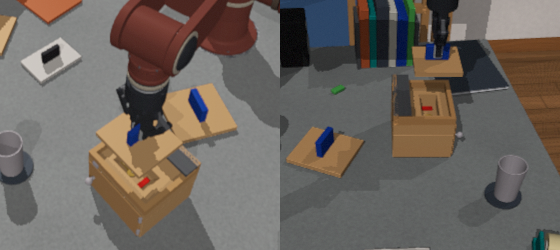

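The crops show the cover held level over the well, square with it to within 1°. The lip is at about (185,160) in the left crop. I'll shift 6 mm towards +x for lip clearance, then descend and press the overhanging edge on the +x rim with a light grip. That should tilt the lip-side edge down.

Request:
move_arm:
  increments:
    - [[0,-0.024,0,0],[0.06,0,0,0],[0.06,0,0,0],[0.06,0,0,0],[0.06,0,0,0],[0.06,0,0,0],[0.06,0,0,0],[0.03,0,0,0],[0.02,0,0,0],[0,0,0,0],[0,0,0,0]]

```text
t: 8.6
tool_pos: [0.6283, 0.178, 0.1831]
tool_rot: [-1.143, 1.25, 1.143]
contact_force: [0.9, -0.1, -1.3]
opening: 0.0137
```

Request:
move_arm:
  increments:
    - [[0.006,0,0,0],[0.006,0,0,0],[0.006,0,0,0],[0.006,0,0,0],[0.006,0,0,0],[0.006,0,0,0],[0.006,0,0,0],[0,0,0,0],[0,0,0,0]]
  squeeze: 20

```text
t: 9.35
tool_pos: [0.6282, 0.178, 0.1755]
tool_rot: [-1.144, 1.25, 1.142]
contact_force: [-6.8, -1.7, 8.6]
opening: 0.0133
```

```bash
cat > chk.py <<'E'
from h import *
import sys
o=ctrl.get_obs()
c,s=np.cos(np.radians(-5.3)),np.sin(np.radians(-5.3)); W=np.array([[c,s,0],[-s,c,0],[0,0,1]]); O=np.array([.591,.181,.12])
print(o["t"],"tcp in well",(W@(np.array(o["tool_pos"])-O)).round(4),"F",np.round(o["contact_force"],1))
a=[]
for n in("scene","side"):
    px,P,im,T=cloud(n); a.append(px); Q=(P-O)@W.T
    hsv=cv2.cvtColor(px,cv2.COLOR_RGB2HSV)
    b=(abs(Q[...,0])<.13)&(abs(Q[...,1])<.1)&(Q[...,2]>-.02)&(Q[...,2]<.1)
    bl=b&(hsv[...,0]>105)&(hsv[...,0]<130)&(hsv[...,1]>150)
    if bl.sum()>10: h=Q[bl]; print(n,"handle",bl.sum(),np.percentile(h,3,axis=0).round(4),np.percentile(h,97,axis=0).round(4),"top",(h[h[:,2]>np.percentile(h[:,2],97)-.004]).mean(0).round(4))
    pl=b&(hsv[...,0]>8)&(hsv[...,0]<25)&(hsv[...,1]>60)&(abs(Q[...,1])<.05)
    for x0 in np.arange(-.04,.1,.01):
        z=Q[...,2][pl&(abs(Q[...,0]-x0)<.005)]
        if len(z)>8: print("  x %.0f z %.1f n %d"%(x0*1e3,np.median(z)*1e3,len(z)),end=";")
    print()
save(np.hstack([cv2.resize(a[0][230:390,260:420],(480,480)),cv2.resize(a[1][70:190,260:380],(480,480))])[:, :800],sys.argv[1])
E
python3 chk.py p1.png
```

```text
9.35 tcp in well [0.0374 0.0004 0.0555] F [-6.8 -1.7  8.6]
scene handle 131 [ 0.0402 -0.0043  0.042 ] [0.0673 0.0105 0.0735] top [0.054  0.0034 0.0717]
  x -40 z -0.6 n 49;  x -30 z 31.5 n 12;  x -20 z 31.0 n 26;  x -10 z 30.7 n 42;  x 0 z 30.5 n 37;  x 10 z 31.0 n 39;  x 20 z 31.8 n 59;  x 30 z 31.0 n 114;  x 40 z 31.2 n 137;  x 50 z 31.6 n 166;  x 60 z 31.0 n 161;  x 70 z 31.2 n 196;  x 80 z 31.1 n 191;  x 90 z 29.8 n 324;  x 100 z 27.5 n 108;
side handle 168 [ 0.0078 -0.0124  0.0361] [0.0631 0.0025 0.0733] top [ 0.0308 -0.0061  0.0735]
  x -30 z -1.0 n 51;  x -20 z 30.5 n 110;  x -10 z 30.8 n 92;  x 0 z 31.1 n 81;  x 10 z 31.6 n 46;  x 20 z 31.0 n 35;  x 30 z 31.0 n 36;  x 40 z 31.5 n 44;  x 50 z 30.9 n 47;  x 60 z 30.0 n 49;  x 70 z 31.5 n 61;  x 80 z 31.5 n 75;  x 90 z 31.6 n 71;
```

The plate is touching the rim and still level. I'll press further so it tilts in the light grip.

Request:
move_arm:
  increments:
    - [[0.006,0,0,0],[0.006,0,0,0],[0.006,0,0,0],[0,0,0,0]]

```text
t: 9.78
tool_pos: [0.6284, 0.1781, 0.1753]
tool_rot: [-1.144, 1.249, 1.142]
contact_force: [-16.4, -3.6, 23.7]
opening: 0.0133
```

```bash
python3 chk.py p2.png
```

```text
9.7833 tcp in well [0.0375 0.0006 0.0553] F [-16.4  -3.6  23.7]
scene handle 133 [ 0.0397 -0.003   0.0433] [0.0669 0.0104 0.0734] top [0.0533 0.0029 0.0716]
  x -40 z -0.4 n 45;  x -30 z 31.2 n 14;  x -20 z 30.7 n 25;  x -10 z 31.1 n 39;  x 0 z 30.8 n 42;  x 10 z 30.8 n 41;  x 20 z 31.1 n 66;  x 30 z 31.4 n 108;  x 40 z 31.2 n 131;  x 50 z 31.7 n 162;  x 60 z 31.1 n 165;  x 70 z 31.0 n 194;  x 80 z 31.1 n 201;  x 90 z 29.8 n 311;  x 100 z 27.7 n 111;
side handle 167 [ 0.0079 -0.0106  0.0365] [0.0635 0.0028 0.073 ] top [ 0.031  -0.0044  0.0725]
  x -30 z -0.6 n 52;  x -20 z 30.1 n 117;  x -10 z 30.9 n 89;  x 0 z 31.0 n 82;  x 10 z 31.3 n 51;  x 20 z 31.0 n 35;  x 30 z 30.9 n 36;  x 40 z 31.1 n 49;  x 50 z 30.5 n 46;  x 60 z 29.8 n 48;  x 70 z 31.2 n 58;  x 80 z 31.9 n 77;  x 90 z 31.1 n 75;
```

The light grip still holds the cover rigid and the force is rising. I'll relax the press and open partway instead. The centre of mass is inside the rim, so the cover will drop into its tilt by itself.

Request:
move_arm:
  increments:
    - [[-0.006,0,0,0],[-0.006,0,0,0],[-0.006,0,0,0],[-0.004,0,0,0],[0,0,0,0],[0,0,0,0]]

```text
t: 10.38
tool_pos: [0.6287, 0.1781, 0.1755]
tool_rot: [-1.144, 1.248, 1.142]
contact_force: [-3.3, 0.3, 8.0]
opening: 0.0133
```

Request:
move_arm:
  increments:
    - [[0,0,0,0],[0,0,0,0],[0,0,0,0],[0,0,0,0],[0,0,0,0],[0,0,0,0],[0,0,0,0],[0,0,0,0]]
  gripper: 0.6

```text
t: 11.05
tool_pos: [0.628, 0.1779, 0.1732]
tool_rot: [-1.143, 1.25, 1.143]
contact_force: [0.0, 0.1, -0.2]
opening: 0.0342
```

```bash
python3 chk.py p3.png
```

```text
11.05 tcp in well [0.0371 0.0003 0.0532] F [ 0.   0.1 -0.2]
scene handle 152 [ 0.0365 -0.0022  0.0374] [0.0626 0.0108 0.0692] top [0.0475 0.004  0.0672]
  x -40 z -0.6 n 62;  x -30 z 0.8 n 50;  x -20 z 11.9 n 30;  x -10 z 13.4 n 38;  x 0 z 15.7 n 36;  x 10 z 17.8 n 48;  x 20 z 20.0 n 47;  x 30 z 23.3 n 76;  x 40 z 25.5 n 125;  x 50 z 27.4 n 163;  x 60 z 29.1 n 152;  x 70 z 31.3 n 179;  x 80 z 33.1 n 204;  x 90 z 33.3 n 364;  x 100 z 30.3 n 60;
side handle 152 [ 0.0018 -0.0143  0.0256] [0.0571 0.0025 0.0638] top [ 0.0186 -0.007   0.0648]
  x -30 z -0.3 n 48;  x -20 z 11.6 n 90;  x -10 z 14.6 n 80;  x 0 z 16.5 n 77;  x 10 z 19.0 n 36;  x 20 z 20.5 n 43;  x 30 z 23.5 n 36;  x 40 z 24.9 n 44;  x 50 z 27.1 n 43;  x 60 z 29.3 n 47;  x 70 z 31.8 n 80;  x 80 z 33.9 n 84;  x 90 z 35.8 n 57;
```

View pics/p3.png

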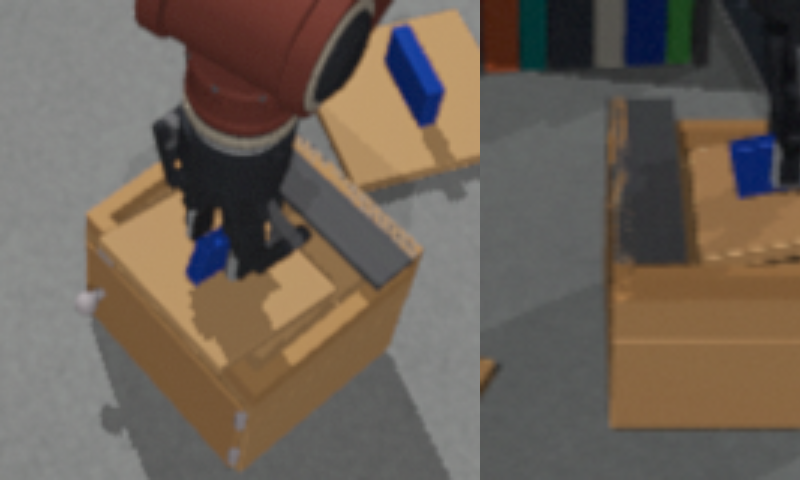

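The picture shows the cover tilted about 12°. Its low edge is on the floor in front of the lip, at x of about -25 mm, and the far side rests on the +x rim. Next I'll lift, close the fingers, set them down behind the handle on the +x side and push towards the lip.

Request:
move_arm:
  increments:
    - [[-0.04,0,0,0],[-0.08,0,0,0],[-0.08,0,0,0],[0,0,0,0],[0,0,0,0]]

```text
t: 11.57
tool_pos: [0.6291, 0.1781, 0.226]
tool_rot: [-1.144, 1.246, 1.14]
contact_force: [-0.2, -0.6, 0.2]
opening: 0.0342
```

Request:
move_arm:
  increments:
    - [[0,-0.053,0,0],[0,-0.053,0,0],[0,-0.053,0,0],[0,-0.053,0,0],[0,0,0,0],[0,0,0,0],[0,0,0,0],[0,0,0,0]]
  gripper: 1

```text
t: 12.23
tool_pos: [0.68, 0.1733, 0.2228]
tool_rot: [-1.143, 1.251, 1.144]
contact_force: [-0.5, 0.5, -0.2]
opening: 0.0002
```

```bash
python3 chk.py p4.png
```

```text
12.2333 tcp in well [0.0893 0.0006 0.1028] F [-0.5  0.5 -0.2]
scene handle 84 [ 0.0006 -0.0016  0.0377] [0.0629 0.0109 0.062 ] top [0.0139 0.0043 0.0602]
  x -40 z -0.9 n 178;  x -30 z -0.0 n 118;  x -20 z 11.6 n 91;  x -10 z 14.0 n 89;  x 0 z 15.8 n 86;  x 10 z 18.2 n 71;  x 20 z 20.2 n 76;  x 30 z 22.3 n 72;  x 40 z 24.3 n 71;  x 50 z 27.0 n 76;  x 60 z 29.2 n 94;  x 70 z 31.2 n 135;  x 80 z 33.2 n 216;  x 90 z 32.7 n 376;  x 100 z 29.7 n 58;
side handle 283 [ 0.0033 -0.0099  0.0271] [0.0565 0.0031 0.0674] top [ 0.0408 -0.0029  0.0662]
  x -30 z -0.3 n 48;  x -20 z 11.8 n 94;  x -10 z 14.5 n 79;  x 0 z 16.7 n 78;  x 10 z 19.1 n 38;  x 20 z 20.9 n 39;  x 30 z 23.6 n 39;  x 40 z 25.2 n 42;  x 50 z 27.1 n 44;  x 60 z 29.5 n 48;  x 70 z 31.8 n 83;  x 80 z 34.0 n 83;  x 90 z 35.7 n 61;
```

Request:
move_arm:
  increments:
    - [[0.06,0,0,0],[0.06,0,0,0],[0.05,0,0,0],[0,0,0,0],[0,0,0,0]]

```text
t: 12.75
tool_pos: [0.6794, 0.1729, 0.1778]
tool_rot: [-1.141, 1.254, 1.146]
contact_force: [0.6, -0.2, -0.1]
opening: 0.0002
```

Request:
move_arm:
  increments:
    - [[0,0.012,0,0],[0,0.012,0,0],[0,0.012,0,0],[0,0.012,0,0],[0,0.012,0,0],[0,0.012,0,0],[0,0.012,0,0],[0,0.012,0,0],[0,0.012,0,0],[0,0.012,0,0],[0,0,0,0],[0,0,0,0]]

```text
t: 13.75
tool_pos: [0.6507, 0.1759, 0.1808]
tool_rot: [-1.143, 1.25, 1.143]
contact_force: [-1.0, -0.1, 0.7]
opening: 0.0001
```

```bash
python3 chk.py p5.png
```

```text
13.75 tcp in well [0.0599 0.0004 0.0608] F [-1.  -0.1  0.7]
scene handle 45 [-0.0115 -0.0011  0.0443] [0.0501 0.0147 0.0628] top [0.0081 0.0066 0.0604]
  x -40 z 1.9 n 65;  x -30 z 12.3 n 97;  x -20 z 14.2 n 79;  x -10 z 16.0 n 54;  x 0 z 17.5 n 44;  x 10 z 20.3 n 43;  x 20 z 22.1 n 45;  x 30 z 23.6 n 55;  x 40 z 25.1 n 81;  x 50 z 27.2 n 124;  x 60 z 29.6 n 156;  x 70 z 31.7 n 215;  x 80 z 19.2 n 500;  x 90 z -11.9 n 131;
side handle 282 [-0.0088 -0.0096  0.0259] [0.0434 0.0037 0.0654] top [ 0.0281 -0.0029  0.0638]
  x -30 z 13.1 n 62;  x -20 z 14.6 n 82;  x -10 z 17.0 n 61;  x 0 z 18.6 n 35;  x 10 z 20.1 n 38;  x 20 z 22.0 n 40;  x 30 z 24.1 n 36;  x 40 z 26.0 n 41;  x 50 z 27.4 n 55;  x 60 z 29.4 n 65;  x 70 z 31.3 n 63;  x 80 z 32.6 n 31;
```

The cover has slid 12 mm and its edge is now passing under the lip. I'll keep pushing.

Request:
move_arm:
  increments:
    - [[0,0.01,0,0],[0,0.01,0,0],[0,0.01,0,0],[0,0.01,0,0],[0,0.01,0,0],[0,0.01,0,0],[0,0.01,0,0],[0,0,0,0],[0,0,0,0]]

```text
t: 14.6
tool_pos: [0.6333, 0.1775, 0.1809]
tool_rot: [-1.143, 1.25, 1.143]
contact_force: [0.3, 0.8, 0.8]
opening: 0.0004
```

```bash
python3 chk.py p6.png
```

```text
14.6 tcp in well [0.0424 0.0004 0.0609] F [0.3 0.8 0.8]
scene handle 57 [-0.0311 -0.0044  0.0198] [0.0493 0.0212 0.0722] top [0.053  0.032  0.0937]
  x -40 z 11.0 n 72;  x -30 z 11.6 n 60;  x -20 z 11.3 n 51;  x -10 z 11.0 n 54;  x 0 z 11.2 n 58;  x 10 z 10.9 n 73;  x 20 z 11.2 n 95;  x 30 z 11.3 n 135;  x 40 z 11.1 n 185;  x 50 z 11.1 n 210;  x 60 z 8.1 n 229;  x 70 z 18.6 n 94;  x 80 z 11.2 n 394;  x 90 z -11.2 n 132;
side handle 293 [-0.0277 -0.0098  0.017 ] [0.0259 0.0055 0.0527] top [-0.0013 -0.0011  0.0511]
  x -30 z 11.5 n 34;  x -20 z 10.8 n 36;  x -10 z 11.0 n 37;  x 0 z 11.5 n 34;  x 10 z 12.2 n 37;  x 20 z 11.4 n 36;  x 30 z 11.8 n 45;  x 40 z 11.0 n 71;  x 50 z 11.4 n 81;  x 60 z 1.1 n 52;  x 70 z 13.8 n 116;  x 80 z 19.4 n 43;
```

View pics/p6.png

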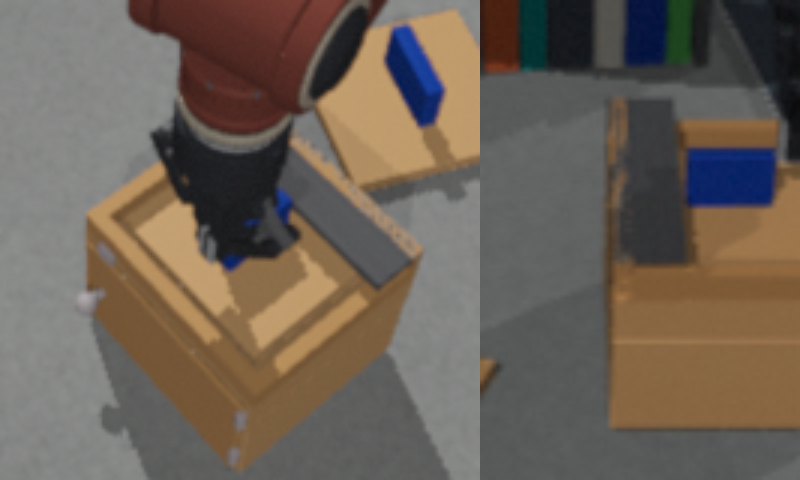

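The picture shows the cover flat in the well. The plate top is 11 to 12 mm above the floor along its whole length, the handle is centred at x of about 0, and the edge is under the lip. I'll retreat upwards and check once more with the arm clear.

Request:
move_arm:
  increments:
    - [[-0.02,-0.01,0,0],[-0.06,-0.02,0,0],[-0.1,0,0,0],[-0.1,0,0,0],[-0.1,0,0,0],[-0.1,0,0,0],[0,0,0,0],[0,0,0,0],[0,0,0,0]]

```text
t: 15.45
tool_pos: [0.6408, 0.1766, 0.3002]
tool_rot: [-1.143, 1.251, 1.143]
contact_force: [0.4, -0.5, -0.8]
opening: 0.0
```

```bash
python3 chk.py p7.png
python3 - <<'E'
from h import *
for n in("scene","side"):
    px,P,im,T=cloud(n); z=P[...,2]
    m=(P[...,0]>.37)&(P[...,0]<.56)&(P[...,1]>-.35)&(P[...,1]<-.2)&(z>.046)
    print("lid top",n,cv2.minAreaRect((P[m][:,:2]*1000).astype(np.float32)))
    W=cv2.Rodrigues(np.array([0,0,np.radians(5.3)]))[0]; Q=(P-[.591,.181,.12])@W.T
    hsv=cv2.cvtColor(px,cv2.COLOR_RGB2HSV)
    p=(abs(Q[...,0])<.06)&(Q[...,0]>-.03)&(abs(Q[...,1])<.07)&(abs(Q[...,2]-.012)<.006)
    p=cv2.morphologyEx(p.astype(np.uint8),cv2.MORPH_OPEN,np.ones((2,2)))>0
    q=Q[p]; print("slope",np.linalg.lstsq(np.c_[q[:,:2],np.ones(len(q))],q[:,2],rcond=None)[0].round(4))
    b=(abs(Q[...,0])<.05)&(abs(Q[...,1])<.03)&(Q[...,2]>.046)&(Q[...,2]<.06)&(hsv[...,0]>105)&(hsv[...,0]<130)&(hsv[...,1]>120)
    print("handle top",cv2.minAreaRect((Q[b][:,:2]*1000).astype(np.float32)),np.median(Q[b][:,2]).round(4))
E
```

```text
15.45 tcp in well [0.05   0.0003 0.1802] F [ 0.4 -0.5 -0.8]
scene handle 270 [-0.026  -0.0015  0.0249] [0.0304 0.0111 0.0535] top [0.0007 0.0042 0.0515]
  x -40 z 11.4 n 121;  x -30 z 11.4 n 134;  x -20 z 10.8 n 131;  x -10 z 11.2 n 115;  x 0 z 10.7 n 131;  x 10 z 11.2 n 137;  x 20 z 10.9 n 137;  x 30 z 11.3 n 169;  x 40 z 11.1 n 196;  x 50 z 10.9 n 184;  x 60 z 8.5 n 231;  x 70 z 18.6 n 95;  x 80 z 12.0 n 398;  x 90 z -12.0 n 128;
side handle 293 [-0.0277 -0.009   0.0162] [0.026 0.005 0.053] top [-0.0011 -0.0008  0.0514]
  x -30 z 11.4 n 33;  x -20 z 11.2 n 37;  x -10 z 11.5 n 34;  x 0 z 10.9 n 36;  x 10 z 11.5 n 36;  x 20 z 11.7 n 36;  x 30 z 10.9 n 39;  x 40 z 11.5 n 75;  x 50 z 11.7 n 77;  x 60 z 1.8 n 53;  x 70 z 13.0 n 117;  x 80 z 19.3 n 46;
lid top scene ((469.5878601074219, -269.98040771484375), (18.31374168395996, 58.292076110839844), 84.2748031616211)
 ** On entry to DLASCL parameter number  4 had an illegal value
 ** On entry to DLASCL parameter number  4 had an illegal valueTraceback (most recent call last):
  File "<stdin>", line 10, in <module>
    x, resids, rank, s = _umath_linalg.lstsq(a, b, rcond,
                         ~~~~~~~~~~~~~~~~~~~^^^^^^^^^^^^^
                                             signature=signature)
                                             ^^^^^^^^^^^^^^^^^^^^
    raise LinAlgError("SVD did not converge in Linear Least Squares")
numpy.linalg.LinAlgError: SVD did not converge in Linear Least Squares
```

```bash
python3 -c "
from station import ctrl
print(ctrl.finish_job())"
```

```text
the job is handed in; nothing more can be done
None
```

The small beech cover now lies flat in the well with one edge under the steel lip, and I handed the job in at about 15.5 s of the 42 s allowed.

**What I did:** I picked up the smallest of the three blue-handled covers and set it on the +x rim. I let it drop into a 12° tilt with its low edge on the floor in front of the lip. Then I pushed the handle towards the lip with closed fingers until the far edge dropped in, and lifted clear.

**Last checks, with the arm clear:**
- **Position:** the handle's centre is about 0 to 1 mm off in x. In y it is about +4 mm in the scene view and -1 mm in the side view. The grip point is about 39.5 mm above the well's floor.
- **Tilt:** the plate top is an even 11 to 12 mm above the floor along x, in both camera views.
- **White lid:** in the scene view it is within about 1 mm of where it started.

**What failed or disagreed:**
- Pressing the cover on the rim did not tilt it, even at the lightest grip (20 N). The force rose to about 29 N, so I eased off and let the cover drop instead.
- The last script stopped on a numerical error. The fitted slope (including tilt along y), the handle's yaw and the lid's side-view check were therefore not computed.

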